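Dial open the combination-locked tool store

ROBOT

A 6-joint arm with a two-finger parallel gripper is mounted at the origin on a cart in front of the work surface, level with it; the furniture and walls round the work are solid. World frame = base frame: x ahead of the robot, y to its left, z up, the work surface at z = 0. Lengths are in m, angles in rad, forces in N, time in s.
With the tool pointing down it reaches from about 0.4 to 0.825 m from the base axis. Payload 7 kg.
Tool frame: the origin (TCP) lies between the finger pads; the fingertips stand 17 mm ahead of it and the grasp point (between the pads) lies 2 mm behind it; z points along the fingers, y is the direction in which the jaws open and shut (so a half turn about z gives the same grasp; the last joint's range is limited). The gripper opens to 88 mm and grips with 3 to 60 N. Pads are 19 mm wide; open, the fingers measure 130 mm over their backs; the gripper's body (78 mm by 193 mm) begins 47 mm behind the grasp point.
Start: joints at [-0.989, 0.359, 0.012, 0, -1.224, -0.288], TCP at [0.195, -0.646, 0.244] pointing down, gripper open.
Joint ranges: [-3.07, 3.07], [-1.43, 2.12], [-1.02, 1.25], [-3.03, 1.67], [-3.05, -0], [-3.03, 3.03]. Speed limits (rad/s): [2.39, 2.39, 3.01, 3.14, 3.14, 3.14].

INTERFACE

Orientations are given as a unit quaternion [x, y, z, w].
In Python, from rig import * gives the robot as it stands. The module is installed in compiled form; this text tells all that it offers.
- The arm moves only by the tool servo_tool, never from a script. Its argument "series" is a list of rows, each an object with "angular": the turn, a rotation vector about the world's x, y, z in rad, a list of three; "slide": the shift along the world's x, y, z in m, a list of three; "claw": the opening, from 0 (shut) to 1 (fully open). In form: [{"angular": [rx, ry, rz], "slide": [x, y, z], "claw": claw}, ...]. A call has exactly 10 rows; each row shifts and turns the commanded pose from where the row before left it; what a row does not reach is not made up. A row lasts 1/10 s, in which the tool goes at most 50 mm and 8.59 degrees, less where a joint would pass 70% of its speed; a pose out of reach is approached as far as the arm can. A call with a gripper value outside its range is refused whole. The fingers move at their own pace and stop on an object; "grip_force" is the grip in N (left out, the last holds). Time passes only in rows, so rows that do not move let the fingers close, or fill a call up. It gives the time, the measured TCP pose, the force and the opening at its end, in the units of the state.
- get_obs(): the state, without advancing time (a new reading comes with each control period).
- read_camera(name): name is "scene" or "top" or "wrist"; returns a dict with "image" (480x640x3 uint8, red, green, blue), "vertical_fov" (degrees; the focal length in pixels is half the picture's height over the tangent of half this angle, whatever the lens; pixels are square), "cx", "cy" (the principal point, pixels), "R" (3x3) and "t" (3): a world point X has camera coordinates R X + t. Camera axes: x right, y down, z forward; pixel columns grow to the right and rows downward; lengths in m; the calibration is good to about 2 mm. A picture is of the moment at which its call begins. There is no depth.
- close_job(): hands the job in, once; it reports no verdict.
Trained networks look in a picture, given as the dict that the camera call returned (one of the last four; its "shot" number tells which), for a name from the list of things; names that differ only in an ending like _2 or _b are one class to them, and where a whole thing is asked for, a point or a joint stands for the part that bears it (a point fixed in the world has none). Each returns a list of dicts, best first, with "score" (0 to 1); they miss things now and then, are a little off and sometimes report something else, mostly with a low value. They report only what shows in the picture. A call takes as long as a camera call.
- find_in(picture, query): "location" ([column, row] in pixels, amid what is visible of it).
- regions_of(picture, query): "pixels" (480x640 bool, what is visible of it) and "location" ([column, row] in pixels, amid what is visible of it).
The state is a dict: "time_s": time; "qpos": joint angles; "qd": joint speeds; "joint_torque": joint torques, N m; "eef_pos": TCP position; "tool_rot": TCP orientation; "force": force on the tool from outside, world axes, zero at the start; "moment": the same for the moment, N m; "gripper_width": opening from 0.0 (shut) to 1.0 (fully open).
Only numpy, scipy, OpenCV 4.12 (cv2) and the standard library are available. Lean on these libraries where they do the work, as an engineer would, in place of code of your own. Each camera call takes 0.05 s, during which the arm holds its last target.

TASK

Open the combination-locked tool store on the bench: turn its dial right until the pointer stands at the second mark right of the long zero mark and stop there a moment, turn left to the third mark left of zero and stop there a moment, then turn slowly right until you feel the dial come up against the dropped bolt somewhere between the second mark left and the first mark right of zero, and stop there gently without forcing it. Let go, slide the lid fully open away from you by its bar, let go of that too, and leave the tape roll, the bottle cap and the collar where they are.

Things in the scene. Friction and masses are not known exactly. Their poses are not given: they have to be found in the camera images.
- store: Grey steel store fixed to the bench. Origin on the bench, below the joint of its two halves; at yaw 0 x points away from the robot, y left. Left half (130 x 120 mm, 80 mm high): lock housing, dial axis at x 0, y +60 mm. Right half (130 x 154 mm): compartment with a sliding lid, its top 72.5 mm above the bench, bar at x 0, y -78 mm.
- dial (a joint): Dial angle, rad, positive = left (counter-clockwise from above), 0 = pointer at zero. Second mark right -0.524, third left +0.785: come within 0.11 of each and rest there 0.2 s or more. Friction 0.05 to 0.2 N m; the whole path fits one grasp. After those two stops, coming right, a hidden spring bolt drops into the dial's cam and then blocks it.
- dial_spindle (a point): Point on the dial axis at the housing's top, 80 mm up. The lock is worn: nothing shows where the bolt blocks the dial, between +0.45 and -0.22 rad. In the 0.15 rad before, the bolt may tug the dial on by up to 0.2 N m; then the springy spindle resists with 5 N m per rad (0.1 N m each 0.02 rad). Keep this below 0.49 N m (13 N on the bolt). It stays dropped, freeing the lid. No stop by -0.35: redo.
- dial_top (a point): Centre of the top of the dial's black grip bar, on the dial axis, 121 mm above the bench. The bar is 56 mm long, 13 mm wide and 31 mm tall above a steel disc of 33 mm radius whose top is 90 mm above the bench. The bar lies along the pointer direction; its pointer end has a light line on top and a small nib at the foot.
- zero_mark (a point): Outer end of the zero mark, on the housing's top (81.5 mm up), 48 mm from the dial axis towards the store's +x. Round the dial a light disc 100 mm across carries 24 black marks, one every 15 degrees (0.262 rad); the zero mark is twice as long and wide as the others.
- lid (a joint): How far the lid has slid open in m: 0 closed, 0.085 fully open, along the store's +x (away from the robot). About 2 N of friction; it stays where it is left. Locked, it moves only 4 mm.
- lid_bar (a point): Middle of the top edge of the lid's pull bar, 98.5 mm above the bench. The steel bar is 60 mm long (along the store's y), 11 mm thick (along x) and 26 mm tall above the lid's top.
- tape_roll: Bystander: roll of brown tape, 100 mm across, 45 mm tall, lying flat; origin at the middle of its underside.
- bottle_cap: Bystander: off-white bottle cap, 80 mm across, 23 mm tall; origin at the middle of its underside.
- collar: Bystander: light grey open plastic cone, 73 mm across, 58 mm tall; origin at the middle of its underside.

How it is judged:
By the outcome, as a careful person would: the job done as asked, in the order asked, and still so for the second after the job is handed in, with the robot touching nothing.
It also fails if it takes over 72 s, if anything falls off the work surface, if the arm or the gripper's body presses on something with over 40 N, if the wrist force passes 120 N, or if a joint passes its speed limit or range.

## Working session

There is one attempt and no reset: what is moved stays moved. The work goes in short steps, Python scripts to look and compute and a tool call to move; the robot and the scene stay as the last step left them, time stands still between calls to the robot, and variables do not carry over. Pictures are saved under pics/ and viewed, and the job is handed in when it is done.

Besides the shell and the picture viewer there is one more tool, called after ">>>" by a JSON object that holds its "fn" and its "kwargs", one argument or row to a line. servo_tool: Moves the arm, as the interface text tells. Its arguments: {"type":"object","properties":{"series":{"type":"array","items":{"type":"object","properties":{"angular":{"type":"array","items":{"type":"number"}},"slide":{"type":"array","items":{"type":"number"}},"claw":{"type":"number"}}}},"grip_force":{"type":"number"}},"required":["series"]}

```bash
mkdir -p pics
cat > h.py <<'E'
import numpy as np, cv2
from rig import *
def save(p,n): cv2.imwrite('pics/'+n+'.png',p["image"][:,:,::-1])
def K(p):
    f=240/np.tan(np.radians(p["vertical_fov"])/2); return f,p["cx"],p["cy"]
def at_z(p,uv,z):
    f,cx,cy=K(p); R=np.array(p["R"]);t=np.array(p["t"])
    d=R.T@np.array([(uv[0]-cx)/f,(uv[1]-cy)/f,1]); c=-R.T@t
    return c+d*(z-c[2])/d[2]
def proj(p,X):
    f,cx,cy=K(p); c=np.array(p["R"])@np.array(X)+np.array(p["t"]); return np.array([cx+f*c[0]/c[2],cy+f*c[1]/c[2]])
Z=dict(dial_spindle=.08,dial_top=.121,zero_mark=.0815,lid_bar=.0985,dial=.1,lid=.0725,store=.07,tape_roll=.03,bottle_cap=.015,collar=.03)
E
python3 - <<'E'
from h import *
print(get_obs())
for n in ("scene","top"):
    p=read_camera(n); save(p,n+'0'); print(n,p["vertical_fov"],(-np.array(p["R"]).T@p["t"]).round(3))
    for q in Z:
        for d in find_in(p,q)[:2]: print(q,round(d["score"],2),np.round(d["location"],1),at_z(p,d["location"],Z[q]).round(4))
E
```

```text
{'time_s': 0.0, 'qpos': array([-9.88887772e-01,  3.59371146e-01,  1.10604473e-02, -3.68454642e-04,
       -1.22409620e+00, -2.88080667e-01]), 'qd': array([-0.00042741,  0.0008308 ,  0.00206484,  0.00018962,  0.00015175,
       -0.00103682]), 'joint_torque': array([-6.36197856e-04, -5.82710767e+01,  2.93057996e+01,  6.99732274e+00,
        6.82371654e-03, -1.44211845e-04]), 'eef_pos': array([ 0.19532701, -0.64563595,  0.24263024]), 'tool_rot': array([-1.46323909e-01,  9.89236390e-01,  8.03284601e-04, -1.82267551e-04]), 'force': array([ 0.29185222, -0.42631728,  1.09139243]), 'moment': array([ 0.01223442, -0.00763069, -0.03533415]), 'gripper_width': 1.000978174289879}
scene 42.36071228090603 [0.036 0.961 1.056]
dial_spindle 0.85 [341.1 184.7] [ 0.4793 -0.0709  0.08  ]
dial_top 0.63 [324.5 179.8] [ 0.5023 -0.0266  0.121 ]
zero_mark 0.85 [341.  181.1] [ 0.4842 -0.0812  0.0815]
lid_bar 0.81 [357.8 158.4] [ 0.4744 -0.1584  0.0985]
dial 0.82 [324.7 181.1] [ 0.5104 -0.0448  0.1   ]
lid 0.74 [358.  154.9] [ 0.4914 -0.202   0.0725]
store 0.75 [343.1 186.6] [ 0.4766 -0.0772  0.07  ]
tape_roll 0.63 [250.6 346.2] [0.4632 0.3941 0.03  ]
bottle_cap 0.61 [329.8 358.3] [0.3145 0.3427 0.015 ]
collar 0.61 [192.8 305.7] [0.6227 0.3592 0.03  ]
top 54.81434078180435 [0.382 0.1   0.935]
dial_spindle 0.91 [438.8 213.2] [ 0.4927 -0.1149  0.08  ]
dial_top 0.71 [409.  199.9] [ 0.511  -0.0524  0.121 ]
dial_top 0.34 [481.  211.4] [ 0.4906 -0.179   0.121 ]
zero_mark 0.84 [440.9 213.3] [ 0.4923 -0.1184  0.0815]
lid_bar 0.62 [480.4 213.6] [ 0.4896 -0.1856  0.0985]
dial 0.75 [407.7 196.8] [ 0.5201 -0.054   0.1   ]
lid 0.86 [481.9 211.8] [ 0.4963 -0.1973  0.0725]
store 0.91 [442.8 208.5] [ 0.5029 -0.1251  0.07  ]
tape_roll 0.66 [172.7 219.5] [0.4861 0.3966 0.03  ]
bottle_cap 0.6 [202.4 297.2] [0.3333 0.3383 0.015 ]
collar 0.57 [182.9 147.9] [0.6301 0.3802 0.03  ]
```

Run:
```python
import cv2
a=cv2.imread('pics/top0.png'); cv2.imwrite('pics/top0c.png',cv2.resize(a[120:300,340:580],None,fx=3.3,fy=3.3,interpolation=cv2.INTER_CUBIC))
a=cv2.imread('pics/scene0.png'); cv2.imwrite('pics/scene0c.png',cv2.resize(a[100:280,220:460],None,fx=3.3,fy=3.3,interpolation=cv2.INTER_CUBIC))
```

```text
(no output)
```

View pics/top0.png

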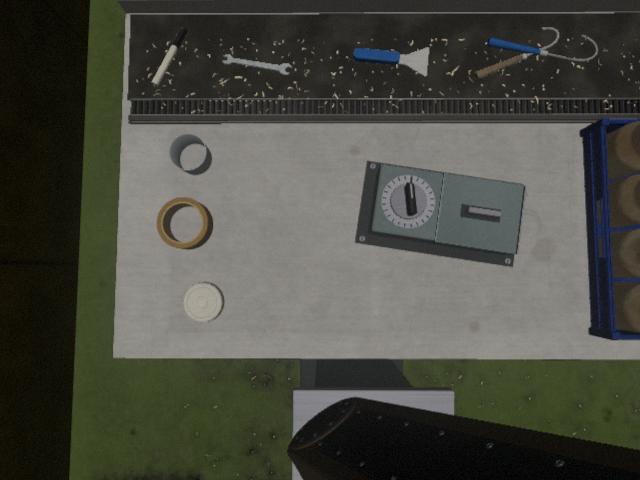

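View pics/scene0.png

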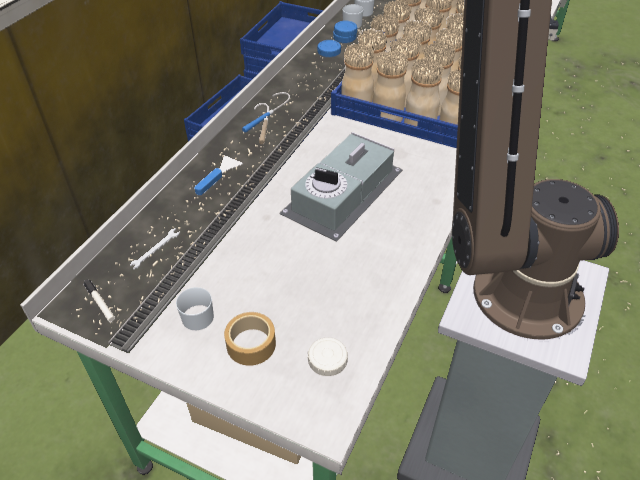

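```bash
sleep 1
```

```text
(no output)
```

View pics/top0c.png

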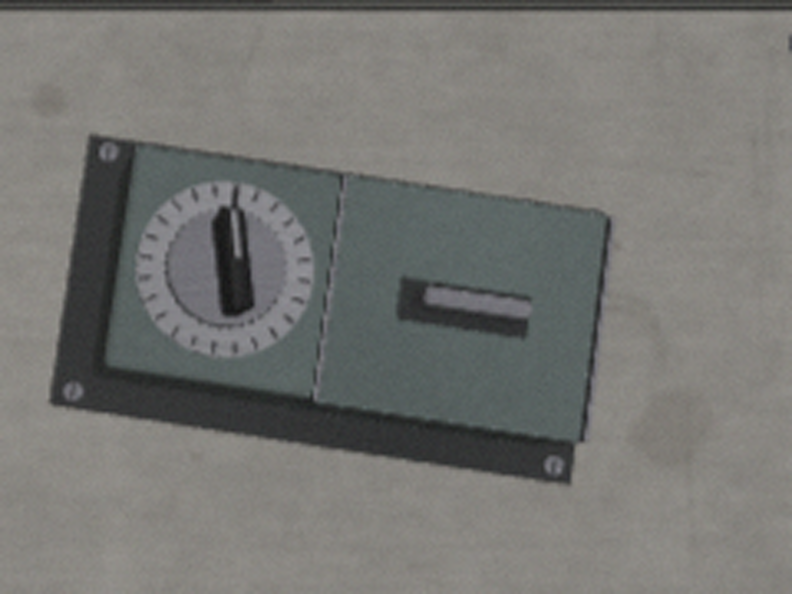

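View pics/scene0c.png

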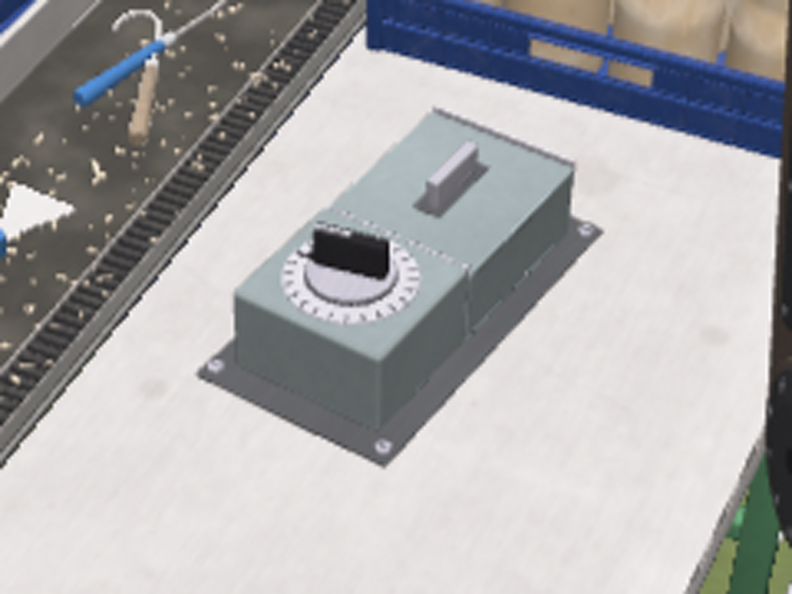

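```bash
cat > fit.py <<'E'
from h import *
from scipy.optimize import least_squares
p=read_camera("top"); s=read_camera("scene")
T=lambda u,v:np.array([u/3.3+340-.35,v/3.3+120-.35]); S=lambda u,v:np.array([u/3.3+220-.35,v/3.3+100-.35])
obs=[(p,T(135,145),(.065,.12,.08)),(p,T(105,367),(-.065,.12,.08)),(p,T(345,175),(.065,0,.08)),(p,T(315,400),(-.065,0,.08)),
(p,T(608,213),(.065,-.154,.0725)),(p,T(582,440),(-.065,-.154,.0725)),(p,T(224.5,269),(0,.06,.0815)),(p,T(236,188),(.048,.06,.0815)),
(p,T(478,302),(0,-.078,.0985)),
(s,S(235,295),(.065,.12,.08)),(s,S(380,360),(-.065,.12,.08)),(s,S(350,277),(0,.06,.0815)),(s,S(466,263),(-.065,0,.08)),(s,S(574,165),(-.065,-.154,.0725)),(s,S(434,110),(.065,-.154,.0725))]
def X(q,P):
    c,n=np.cos(q[2]),np.sin(q[2]); return np.array([q[0]+c*P[0]-n*P[1],q[1]+n*P[0]+c*P[1],P[2]])
def res(q,o=obs): return np.concatenate([proj(c,X(q,P))-uv for c,uv,P in o])
for o in (obs,obs[:9],obs[9:]):
    r=least_squares(res,[.5,-.12,-.14],args=(o,),loss='soft_l1'); print(r.x.round(4)); print(r.fun.reshape(-1,2).round(1).tolist())
    print('dial',X(r.x,(0,.06,.1)),'bar',X(r.x,(0,-.078,.0985)))
a=at_z(p,T(229,208),.121);b=at_z(p,T(237,314),.121); d=a-b; print((a+b)/2,np.linalg.norm(d),'bar yaw',np.arctan2(d[1],d[0]))
a=at_z(s,S(314,232),.121);b=at_z(s,S(388,243),.121); d=a-b; print((a+b)/2,np.linalg.norm(d),'bar yaw',np.arctan2(d[1],d[0]))
E
python3 fit.py
```

```text
[ 0.5053 -0.1166 -0.1441]
[[-0.3, -0.3], [-0.7, 0.7], [-0.2, -0.3], [0.1, 0.1], [0.6, 0.6], [0.7, 0.3], [0.0, 0.5], [-0.1, -0.1], [0.4, -0.0], [-2.0, -1.3], [-0.2, -0.2], [-0.1, -0.1], [1.0, 0.9], [-0.6, 0.2], [-1.2, -0.1]]
dial [ 0.51390504 -0.05726872  0.1       ] bar [ 0.49408319 -0.19383773  0.0985    ]
[ 0.5056 -0.1165 -0.1444]
[[-0.3, -0.5], [-0.7, 0.5], [-0.3, -0.5], [0.0, -0.1], [0.5, 0.5], [0.7, 0.1], [-0.1, 0.4], [-0.2, -0.3], [0.4, -0.2]]
dial [ 0.51423844 -0.05717321  0.1       ] bar [ 0.49438132 -0.1937371   0.0985    ]
[ 0.5041 -0.117  -0.1461]
[[-1.5, -1.3], [0.3, -0.1], [0.3, -0.1], [1.4, 1.0], [-0.1, 0.3], [-0.6, -0.1]]
dial [ 0.51285467 -0.05761117  0.1       ] bar [ 0.49276454 -0.19414097  0.0985    ]
[ 0.51320211 -0.05463611  0.121     ] 0.057605541230378386 bar yaw 0.06066078568753484
[ 0.51182411 -0.05465082  0.121     ] 0.053899604665887786 bar yaw 0.21985572963486755
```

>>> {"fn": "servo_tool", "kwargs": {
  "series": [
    {"slide":[0.016,0.0295,0],"angular":[0,0,-0.0117],"claw":1},
    {"slide":[0.016,0.0295,0],"angular":[0,0,-0.0117],"claw":1},
    {"slide":[0.016,0.0295,0],"angular":[0,0,-0.0117],"claw":1},
    {"slide":[0.016,0.0295,0],"angular":[0,0,-0.0117],"claw":1},
    {"slide":[0.016,0.0295,0],"angular":[0,0,-0.0117],"claw":1},
    {"slide":[0.016,0.0295,0],"angular":[0,0,-0.0117],"claw":1},
    {"slide":[0.016,0.0295,0],"angular":[0,0,-0.0117],"claw":1},
    {"slide":[0.016,0.0295,0],"angular":[0,0,-0.0117],"claw":1},
    {"slide":[0.016,0.0295,0],"angular":[0,0,-0.0117],"claw":1},
    {"slide":[0.016,0.0295,0],"angular":[0,0,-0.0117],"claw":1}
  ]
}}

```text
time_s: 2.2
eef_pos: [0.356, -0.3499, 0.2439]
tool_rot: [-0.088, 0.996, -0.0, 0.0]
force: [0.1, -0.3, -0.7]
gripper_width: 0.997
```

>>> {"fn": "servo_tool", "kwargs": {
  "series": [
    {"slide":[0.016,0.0295,0],"angular":[0,0,-0.0117],"claw":1},
    {"slide":[0.016,0.0295,0],"angular":[0,0,-0.0117],"claw":1},
    {"slide":[0.016,0.0295,0],"angular":[0,0,-0.0117],"claw":1},
    {"slide":[0.016,0.0295,0],"angular":[0,0,-0.0117],"claw":1},
    {"slide":[0.016,0.0295,0],"angular":[0,0,-0.0117],"claw":1},
    {"slide":[0.016,0.0295,0],"angular":[0,0,-0.0117],"claw":1},
    {"slide":[0.016,0.0295,0],"angular":[0,0,-0.0117],"claw":1},
    {"slide":[0.016,0.0295,0],"angular":[0,0,-0.0117],"claw":1},
    {"slide":[0.016,0.0295,0],"angular":[0,0,-0.0117],"claw":1},
    {"slide":[0,0,0],"angular":[0,0,0],"claw":1}
  ]
}}

```text
time_s: 3.2
eef_pos: [0.5012, -0.0829, 0.2436]
tool_rot: [-0.037, 0.999, 0.0, 0.0]
force: [-0.7, -0.8, 0.6]
gripper_width: 0.995
```

```bash
cat >> h.py <<'E'
def yaw(o):
    q=np.array(o["tool_rot"]); x,y,z,w=q
    ty=np.array([2*(x*y-w*z),1-2*(x*x+z*z),2*(y*z+w*x)]); tz=[2*(x*z+w*y),2*(y*z-w*x),1-2*(x*x+y*y)]
    return np.arctan2(ty[1],ty[0])-np.pi/2, np.round(tz,4)
def st():
    o=get_obs(); print('t',round(o["time_s"],2),'pos',o["eef_pos"].round(4),'baryaw,tz',yaw(o),'F',o["force"].round(2),'M',o["moment"].round(3),'g',round(o["gripper_width"],3),'q',o["qpos"].round(2)); return o
E
python3 - <<'E'
from h import *
st()
p=read_camera("wrist"); save(p,"w1"); print(p["vertical_fov"],(-np.array(p["R"]).T@p["t"]).round(3)); 
for q in Z:
    for d in find_in(p,q)[:1]: print(q,round(d["score"],2),np.round(d["location"],1),at_z(p,d["location"],Z[q]).round(4))
E
```

```text
t 3.2 pos [ 0.5012 -0.0829  0.2436] baryaw,tz (np.float64(0.07395307972043219), array([ 9.e-04,  2.e-04, -1.e+00])) F [-0.67 -0.77  0.56] M [-0.081  0.095  0.031] g 0.995 q [ 0.22  0.08 -0.35  0.   -1.14 -1.72]
65.70918473102684 [ 0.423 -0.089  0.385]
dial_spindle 0.57 [256.9 199.4] [ 0.4862 -0.1381  0.08  ]
dial_top 0.76 [348.4 239.4] [ 0.5028 -0.063   0.121 ]
zero_mark 0.56 [261.2 195.4] [ 0.4823 -0.1344  0.0815]
dial 0.75 [348.6 239.2] [ 0.509  -0.0607  0.1   ]
lid 0.6 [191.1 194. ] [ 0.4873 -0.195   0.0725]
store 0.85 [255.5 195.5] [ 0.485 -0.141  0.07 ]
```

View pics/w1.png

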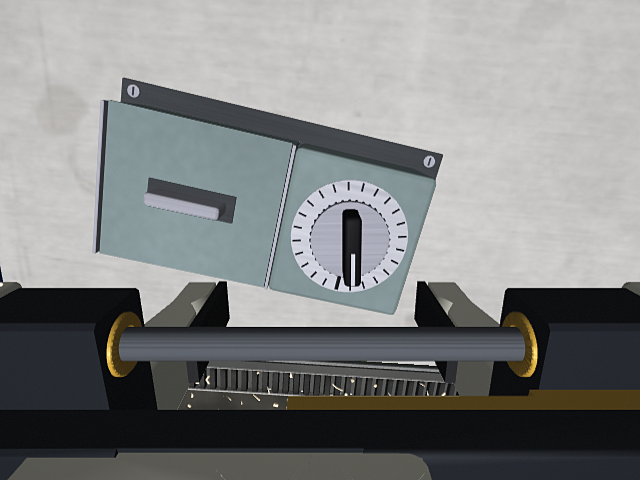

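Run:
```python
import cv2
a=cv2.imread('pics/w1.png'); cv2.imwrite('pics/w1c.png',cv2.resize(a[165:305,270:440],None,fx=4,fy=4,interpolation=cv2.INTER_CUBIC))
```

```text
(no output)
```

View pics/w1c.png

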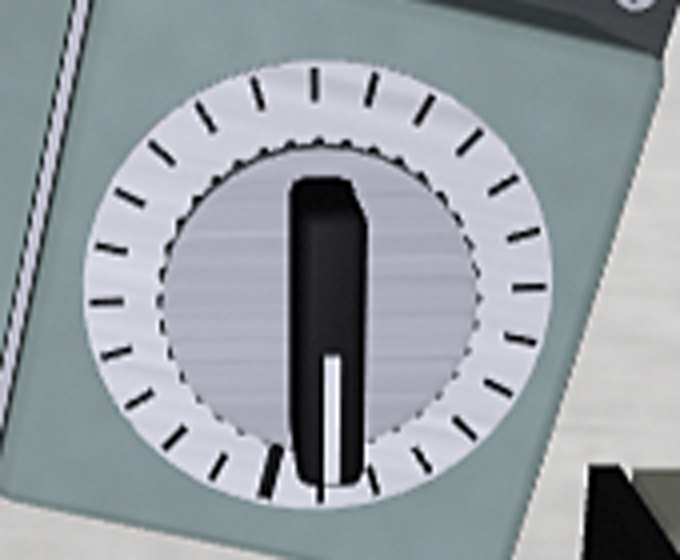

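Run:
```python
from h import *
from scipy.optimize import least_squares
p=read_camera("wrist")
W=lambda u,v:np.array([u/4+270-.375,v/4+165-.375])
ang=lambda a,b:np.arctan2((b-a)[1],(b-a)[0])
a=at_z(p,W(331,355),.121);b=at_z(p,W(334,485),.121); print('line',a,b,ang(a,b))
# left/right edge mids of the top face
print('left edge',ang(at_z(p,W(290,185),.121),at_z(p,W(299,470),.121)), 'right', ang(at_z(p,W(366,225),.121),at_z(p,W(364,470),.121)))
a=at_z(p,W(278,447),.0815);b=at_z(p,W(264,497),.0815); print('zero',a,b,ang(a,b))
# circle fit of ring edge
pts=[W(84,285),W(552,285),W(318,60),W(318,508),W(140,440),W(500,430),W(150,127),W(487,127)]
P=np.array([at_z(p,u,.0815) for u in pts]); r=least_squares(lambda q:np.hypot(P[:,0]-q[0],P[:,1]-q[1])-q[2],[.51,-.06,.05]);print('ring',r.x,r.fun.round(4))
print('zero dir from centre',np.arctan2(b[1]-r.x[1],b[0]-r.x[0]),np.hypot(b[1]-r.x[1],b[0]-r.x[0]))
l=at_z(p,W(334,485),.121);print('pointer dir from centre',np.arctan2(l[1]-r.x[1],l[0]-r.x[0]))
```

```text
line [ 0.5116853  -0.06204014  0.121     ] [ 0.53811745 -0.05893517  0.121     ] 0.11693343038166527
left edge 0.11801458322914754 right 0.09407052472909194
zero [ 0.54745422 -0.06718129  0.0815    ] [ 0.55964654 -0.06927229  0.0815    ] -0.1698493598888286
ring [ 0.51212576 -0.06175293  0.05026562] [-0.0004 -0.0003 -0.     -0.0007  0.0004  0.0008  0.0005 -0.0003]
zero dir from centre -0.15693195075728825 0.04811201573970223
pointer dir from centre 0.10798818537814243
```

>>> {"fn": "servo_tool", "kwargs": {
  "series": [
    {"slide":[0.004,0.008,0],"angular":[0,0,0.014],"claw":1},
    {"slide":[0.004,0.008,0],"angular":[0,0,0.014],"claw":1},
    {"slide":[0.004,0.008,0],"angular":[0,0,0.013],"claw":1},
    {"slide":[0,0,-0.02],"angular":[0,0,0],"claw":1},
    {"slide":[0,0,-0.02],"angular":[0,0,0],"claw":1},
    {"slide":[0,0,-0.02],"angular":[0,0,0],"claw":1},
    {"slide":[0,0,-0.02],"angular":[0,0,0],"claw":1},
    {"slide":[0,0,0],"angular":[0,0,0],"claw":1},
    {"slide":[0,0,0],"angular":[0,0,0],"claw":1},
    {"slide":[0,0,0],"angular":[0,0,0],"claw":1}
  ]
}}

```text
time_s: 4.8
eef_pos: [0.5123, -0.0612, 0.1647]
tool_rot: [-0.057, 0.998, -0.0, 0.001]
force: [-0.1, 0.5, -0.0]
gripper_width: 1.002
```

Run:
```python
from h import *
st()
p=read_camera("wrist"); save(p,"w2"); print(proj(p,(.513,-.0585,.121)))
p=read_camera("top"); cv2.imwrite('pics/t2.png',cv2.resize(p["image"][120:300,340:580,::-1],None,fx=3.3,fy=3.3))
```

```text
t 4.8 pos [ 0.5123 -0.0612  0.1647] baryaw,tz (np.float64(0.11326005410094808), array([ 0.0016,  0.    , -1.    ])) F [-0.14  0.48 -0.04] M [-0.    -0.066  0.027] g 1.002 q [ 0.26  0.17 -0.45  0.   -0.96 -1.72]
[326.79042325 278.92923476]
```

View pics/w2.png

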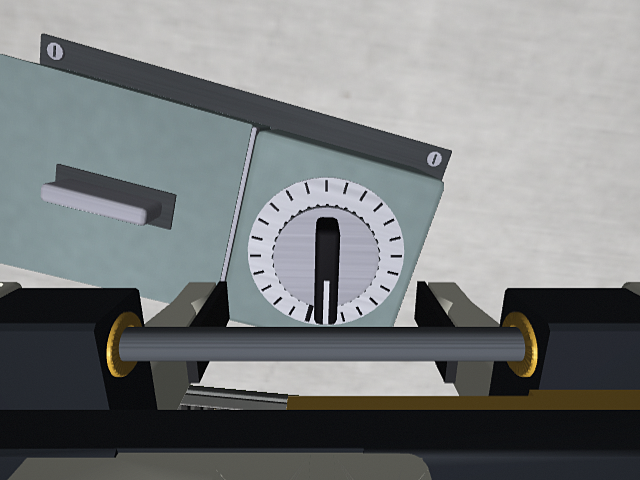

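View pics/t2.png

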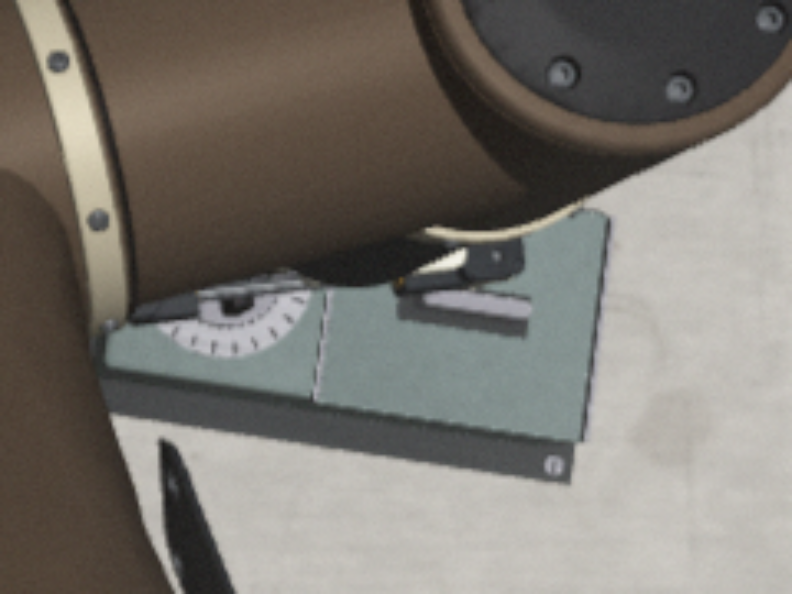

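>>> {"fn": "servo_tool", "kwargs": {
  "series": [
    {"slide":[0.001,0.0027,-0.01],"angular":[0,0,0],"claw":1},
    {"slide":[0,0,-0.012],"angular":[0,0,0],"claw":1},
    {"slide":[0,0,-0.012],"angular":[0,0,0],"claw":1},
    {"slide":[0,0,-0.01],"angular":[0,0,0],"claw":1},
    {"slide":[0,0,-0.009],"angular":[0,0,0],"claw":1},
    {"slide":[0,0,0],"angular":[0,0,0],"claw":1},
    {"slide":[0,0,0],"angular":[0,0,0],"claw":0.4},
    {"slide":[0,0,0],"angular":[0,0,0],"claw":0.3},
    {"slide":[0,0,0],"angular":[0,0,0],"claw":0.25},
    {"slide":[0,0,0],"angular":[0,0,0],"claw":0.2}
  ],
  "grip_force": 30
}}

```text
time_s: 5.9
eef_pos: [0.5127, -0.0588, 0.111]
tool_rot: [-0.056, 0.998, 0.0, 0.0]
force: [0.1, 0.1, -0.3]
gripper_width: 0.699
```

Run:
```python
from h import *
st()
```

```text
t 5.9 pos [ 0.5127 -0.0588  0.111 ] baryaw,tz (np.float64(0.1125036071879888), array([ 8.e-04,  2.e-04, -1.e+00])) F [ 0.13  0.15 -0.27] M [-0.025 -0.076  0.   ] g 0.699 q [ 0.27  0.23 -0.51  0.   -0.83 -1.72]
```

>>> {"fn": "servo_tool", "kwargs": {
  "series": [
    {"claw":0.15,"slide":[0,0,0],"angular":[0,0,0]},
    {"claw":0.15,"slide":[0,0,0],"angular":[0,0,0]},
    {"claw":0.15,"slide":[0,0,0],"angular":[0,0,0]},
    {"claw":0.15,"slide":[0,0,0],"angular":[0,0,0]},
    {"claw":0.15,"slide":[0,0,0],"angular":[0,0,0]},
    {"claw":0.15,"slide":[0,0,0],"angular":[0,0,0]},
    {"claw":0.15,"slide":[0,0,0],"angular":[0,0,0]},
    {"claw":0.0,"slide":[0,0,0],"angular":[0,0,0]},
    {"claw":0.0,"slide":[0,0,0],"angular":[0,0,0]},
    {"claw":0.0,"slide":[0,0,0],"angular":[0,0,0]}
  ],
  "grip_force": 30
}}

```text
time_s: 6.9
eef_pos: [0.5124, -0.0587, 0.1105]
tool_rot: [-0.056, 0.998, 0.0, 0.0]
force: [-0.5, 1.7, -0.1]
gripper_width: 0.149
```

Run:
```python
from h import *
st()
```

```text
t 6.9 pos [ 0.5124 -0.0587  0.1105] baryaw,tz (np.float64(0.11254442971014744), array([ 0.e+00,  2.e-04, -1.e+00])) F [-0.52  1.7  -0.14] M [0.736 0.191 0.003] g 0.149 q [ 0.27  0.23 -0.51 -0.   -0.83 -1.72]
```

>>> {"fn": "servo_tool", "kwargs": {
  "series": [
    {"claw":0,"slide":[0,0,0],"angular":[0,0,-0.04]},
    {"claw":0,"slide":[0,0,0],"angular":[0,0,-0.04]},
    {"claw":0,"slide":[0,0,0],"angular":[0,0,-0.04]},
    {"claw":0,"slide":[0,0,0],"angular":[0,0,-0.04]},
    {"claw":0,"slide":[0,0,0],"angular":[0,0,-0.04]},
    {"claw":0,"slide":[0,0,0],"angular":[0,0,-0.04]},
    {"claw":0,"slide":[0,0,0],"angular":[0,0,-0.04]},
    {"claw":0,"slide":[0,0,0],"angular":[0,0,-0.04]},
    {"claw":0,"slide":[0,0,0],"angular":[0,0,-0.04]},
    {"claw":0,"slide":[0,0,0],"angular":[0,0,-0.04]}
  ]
}}

```text
time_s: 7.9
eef_pos: [0.5125, -0.0582, 0.1105]
tool_rot: [0.144, 0.99, 0.0, 0.0]
force: [-0.8, 5.7, 1.3]
gripper_width: 0.148
```

Run:
```python
from h import *
st()
```

```text
t 7.9 pos [ 0.5125 -0.0582  0.1105] baryaw,tz (np.float64(-0.28903338480749574), array([ 2.e-04,  8.e-04, -1.e+00])) F [-0.84  5.69  1.33] M [1.888 0.379 0.144] g 0.148 q [ 0.27  0.23 -0.51 -0.   -0.83 -2.13]
```

>>> {"fn": "servo_tool", "kwargs": {
  "series": [
    {"claw":0,"slide":[0,0.0003,0],"angular":[0,0,-0.055]},
    {"claw":0,"slide":[0,0.0003,0],"angular":[0,0,-0.055]},
    {"claw":0,"slide":[0,0,0],"angular":[0,0,-0.055]},
    {"claw":0,"slide":[0,0,0],"angular":[0,0,-0.055]},
    {"claw":0,"slide":[0,0,0],"angular":[0,0,-0.055]},
    {"claw":0,"slide":[0,0,0],"angular":[0,0,-0.055]},
    {"claw":0,"slide":[0,0,0],"angular":[0,0,-0.055]},
    {"claw":0,"slide":[0,0,0],"angular":[0,0,0]},
    {"claw":0,"slide":[0,0,0],"angular":[0,0,0]},
    {"claw":0,"slide":[0,0,0],"angular":[0,0,0]}
  ]
}}

```text
time_s: 8.9
eef_pos: [0.5127, -0.0578, 0.1106]
tool_rot: [0.329, 0.944, 0.0, 0.0]
force: [0.5, 5.9, -1.3]
gripper_width: 0.144
```

Run:
```python
from h import *
st()
p=read_camera("wrist"); save(p,"w3")
p=read_camera("scene"); cv2.imwrite('pics/s3.png',cv2.resize(p["image"][100:280,220:460,::-1],None,fx=3.3,fy=3.3))
st()
```

```text
t 8.9 pos [ 0.5127 -0.0578  0.1106] baryaw,tz (np.float64(-0.6708848681807291), array([ 6.e-04,  7.e-04, -1.e+00])) F [ 0.47  5.86 -1.26] M [ 1.969 -0.119 -0.07 ] g 0.144 q [ 0.27  0.23 -0.51 -0.   -0.83 -2.51]
t 9.0 pos [ 0.5127 -0.0578  0.1106] baryaw,tz (np.float64(-0.6709434348139585), array([ 6.e-04,  7.e-04, -1.e+00])) F [ 0.18  5.3  -1.49] M [ 1.965 -0.088 -0.011] g 0.143 q [ 0.27  0.23 -0.51 -0.   -0.83 -2.51]
```

View pics/w3.png

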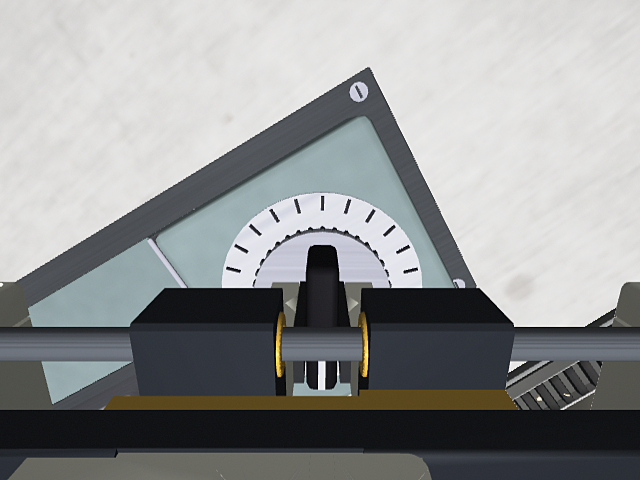

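View pics/s3.png

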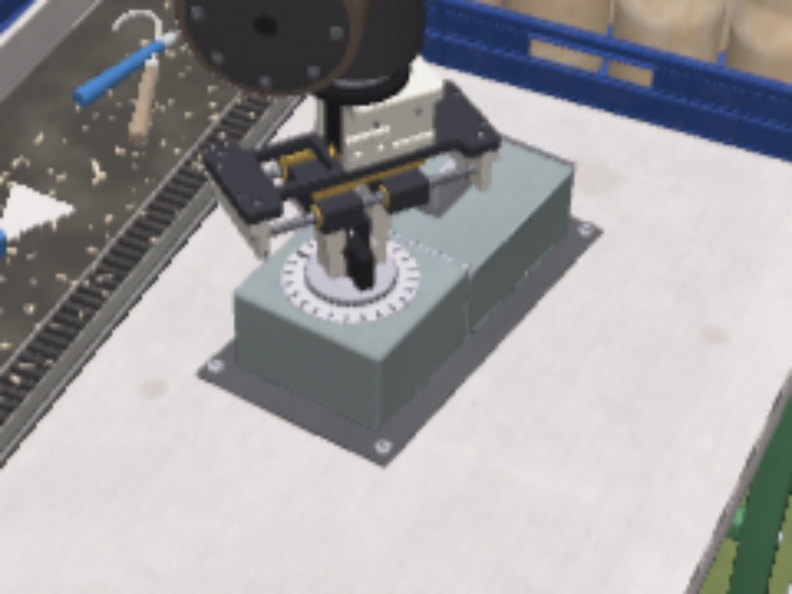

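>>> {"fn": "servo_tool", "kwargs": {
  "series": [
    {"claw":0,"slide":[0,0.0003,0],"angular":[0,0,0.09]},
    {"claw":0,"slide":[0,0.0003,0],"angular":[0,0,0.1]},
    {"claw":0,"slide":[0,0,0],"angular":[0,0,0.1]},
    {"claw":0,"slide":[0,0,0],"angular":[0,0,0.1]},
    {"claw":0,"slide":[0,0,0],"angular":[0,0,0.1]},
    {"claw":0,"slide":[0,0,0],"angular":[0,0,0.1]},
    {"claw":0,"slide":[0,0,0],"angular":[0,0,0.1]},
    {"claw":0,"slide":[0,0,0],"angular":[0,0,0.1]},
    {"claw":0,"slide":[0,0,0],"angular":[0,0,0.1]},
    {"claw":0,"slide":[0,0,0],"angular":[0,0,0.1]}
  ]
}}

```text
time_s: 10.0
eef_pos: [0.5125, -0.0588, 0.1106]
tool_rot: [-0.161, 0.987, -0.001, -0.0]
force: [1.9, -5.6, -2.7]
gripper_width: 0.143
```

Run:
```python
from h import *
st()
```

```text
t 10.0 pos [ 0.5125 -0.0588  0.1106] baryaw,tz (np.float64(0.3231443775146652), array([-3.0e-04, -1.5e-03, -1.0e+00])) F [ 1.87 -5.65 -2.74] M [-2.001 -0.894 -0.152] g 0.143 q [ 0.27  0.23 -0.51  0.   -0.83 -1.52]
```

>>> {"fn": "servo_tool", "kwargs": {
  "series": [
    {"claw":0,"slide":[0,-0.0003,0],"angular":[0,0,0.08]},
    {"claw":0,"slide":[0,-0.0003,0],"angular":[0,0,0.08]},
    {"claw":0,"slide":[0,0,0],"angular":[0,0,0.08]},
    {"claw":0,"slide":[0,0,0],"angular":[0,0,0.07]},
    {"claw":0,"slide":[0,0,0],"angular":[0,0,0]},
    {"claw":0,"slide":[0,0,0],"angular":[0,0,0]},
    {"claw":0,"slide":[0,0,0],"angular":[0,0,0]},
    {"claw":0,"slide":[0,0,0],"angular":[0,0,0]},
    {"claw":0,"slide":[0,0,0],"angular":[0,0,0]},
    {"claw":0,"slide":[0,0,0],"angular":[0,0,0]}
  ]
}}

```text
time_s: 11.0
eef_pos: [0.5126, -0.0592, 0.1106]
tool_rot: [-0.309, 0.951, -0.001, -0.0]
force: [2.3, -5.9, -2.3]
gripper_width: 0.146
```

Run:
```python
from h import *
st()
p=read_camera("wrist"); save(p,"w4")
```

```text
t 11.0 pos [ 0.5126 -0.0592  0.1106] baryaw,tz (np.float64(0.6277120467259767), array([ 1.0e-04, -1.3e-03, -1.0e+00])) F [ 2.33 -5.91 -2.27] M [-1.721 -0.951  0.011] g 0.146 q [ 0.27  0.23 -0.51  0.   -0.83 -1.21]
```

View pics/w4.png

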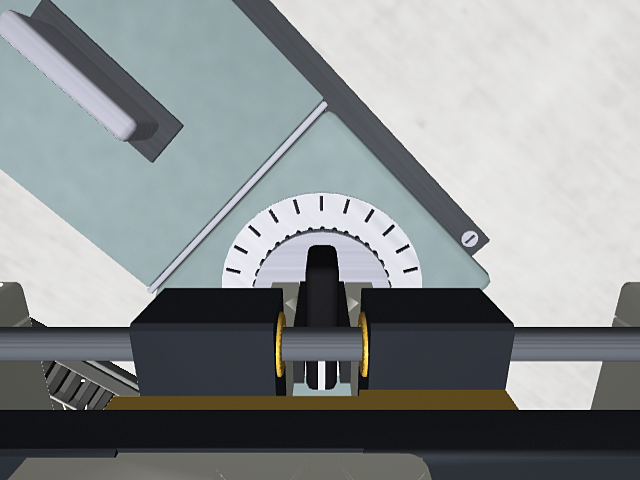

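>>> {"fn": "servo_tool", "kwargs": {
  "series": [
    {"claw":0,"slide":[0,0,0],"angular":[0,0,-0.03]},
    {"claw":0,"slide":[0,0,0],"angular":[0,0,-0.03]},
    {"claw":0,"slide":[0,0,0],"angular":[0,0,-0.03]},
    {"claw":0,"slide":[0,0,0],"angular":[0,0,-0.03]},
    {"claw":0,"slide":[0,0,0],"angular":[0,0,-0.03]},
    {"claw":0,"slide":[0,0,0],"angular":[0,0,-0.02]},
    {"claw":0,"slide":[0,0,0],"angular":[0,0,-0.02]},
    {"claw":0,"slide":[0,0,0],"angular":[0,0,-0.01]},
    {"claw":0,"slide":[0,0,0],"angular":[0,0,-0.01]},
    {"claw":0,"slide":[0,0,0],"angular":[0,0,-0.01]}
  ]
}}

```text
time_s: 12.05
eef_pos: [0.5125, -0.059, 0.1105]
tool_rot: [-0.202, 0.979, -0.0, -0.0]
force: [1.7, -4.8, -2.4]
gripper_width: 0.143
```

```bash
cat > m.py <<'E'
from h import *
o=st(); print('dial',round(yaw(o)[0]+.15,4),'Mz',o["moment"][2].round(3),'tau6',o["joint_torque"][5].round(3))
E
python3 m.py
```

```text
t 12.05 pos [ 0.5125 -0.059   0.1105] baryaw,tz (np.float64(0.4071495917825463), array([-1.e-04, -1.e-03, -1.e+00])) F [ 1.66 -4.75 -2.4 ] M [-1.687 -0.834  0.139] g 0.143 q [ 0.27  0.23 -0.51  0.   -0.83 -1.43]
dial 0.5571 Mz 0.139 tau6 0.049
```

>>> {"fn": "servo_tool", "kwargs": {
  "series": [
    {"claw":0,"slide":[0,0,0],"angular":[0,0,-0.004]},
    {"claw":0,"slide":[0,0,0],"angular":[0,0,-0.004]},
    {"claw":0,"slide":[0,0,0],"angular":[0,0,-0.004]},
    {"claw":0,"slide":[0,0,0],"angular":[0,0,-0.004]},
    {"claw":0,"slide":[0,0,0],"angular":[0,0,-0.004]},
    {"claw":0,"slide":[0,0,0],"angular":[0,0,-0.004]},
    {"claw":0,"slide":[0,0,0],"angular":[0,0,-0.004]},
    {"claw":0,"slide":[0,0,0],"angular":[0,0,-0.004]},
    {"claw":0,"slide":[0,0,0],"angular":[0,0,-0.004]},
    {"claw":0,"slide":[0,0,0],"angular":[0,0,-0.004]}
  ]
}}

```text
time_s: 13.05
eef_pos: [0.5125, -0.0589, 0.1106]
tool_rot: [-0.183, 0.983, -0.0, -0.0]
force: [2.0, -4.9, -2.3]
gripper_width: 0.144
```

```bash
python3 m.py
```

```text
t 13.05 pos [ 0.5125 -0.0589  0.1106] baryaw,tz (np.float64(0.36734122314659334), array([-1.e-04, -9.e-04, -1.e+00])) F [ 2.04 -4.89 -2.35] M [-1.652 -0.802  0.144] g 0.144 q [ 0.27  0.23 -0.51  0.   -0.83 -1.47]
dial 0.5173 Mz 0.144 tau6 -0.057
```

>>> {"fn": "servo_tool", "kwargs": {
  "series": [
    {"claw":0,"slide":[0,0,0],"angular":[0,0,-0.004]},
    {"claw":0,"slide":[0,0,0],"angular":[0,0,-0.004]},
    {"claw":0,"slide":[0,0,0],"angular":[0,0,-0.004]},
    {"claw":0,"slide":[0,0,0],"angular":[0,0,-0.004]},
    {"claw":0,"slide":[0,0,0],"angular":[0,0,-0.004]},
    {"claw":0,"slide":[0,0,0],"angular":[0,0,-0.004]},
    {"claw":0,"slide":[0,0,0],"angular":[0,0,-0.004]},
    {"claw":0,"slide":[0,0,0],"angular":[0,0,-0.004]},
    {"claw":0,"slide":[0,0,0],"angular":[0,0,-0.004]},
    {"claw":0,"slide":[0,0,0],"angular":[0,0,-0.004]}
  ]
}}

```text
time_s: 14.05
eef_pos: [0.5125, -0.0589, 0.1106]
tool_rot: [-0.163, 0.987, -0.0, -0.0]
force: [1.2, -4.3, -2.6]
gripper_width: 0.144
```

```bash
python3 m.py
```

```text
t 14.05 pos [ 0.5125 -0.0589  0.1106] baryaw,tz (np.float64(0.3273097483002807), array([-1.e-04, -8.e-04, -1.e+00])) F [ 1.17 -4.26 -2.59] M [-1.73  -0.814  0.118] g 0.144 q [ 0.27  0.23 -0.51  0.   -0.83 -1.51]
dial 0.4773 Mz 0.118 tau6 -0.063
```

>>> {"fn": "servo_tool", "kwargs": {
  "series": [
    {"claw":0,"slide":[0,0,0],"angular":[0,0,-0.004]},
    {"claw":0,"slide":[0,0,0],"angular":[0,0,-0.004]},
    {"claw":0,"slide":[0,0,0],"angular":[0,0,-0.004]},
    {"claw":0,"slide":[0,0,0],"angular":[0,0,-0.004]},
    {"claw":0,"slide":[0,0,0],"angular":[0,0,-0.004]},
    {"claw":0,"slide":[0,0,0],"angular":[0,0,-0.004]},
    {"claw":0,"slide":[0,0,0],"angular":[0,0,-0.004]},
    {"claw":0,"slide":[0,0,0],"angular":[0,0,-0.004]},
    {"claw":0,"slide":[0,0,0],"angular":[0,0,-0.004]},
    {"claw":0,"slide":[0,0,0],"angular":[0,0,-0.004]}
  ]
}}

```text
time_s: 15.05
eef_pos: [0.5124, -0.0588, 0.1106]
tool_rot: [-0.143, 0.99, -0.0, -0.0]
force: [3.0, -4.4, -2.5]
gripper_width: 0.148
```

```bash
python3 m.py
```

```text
t 15.05 pos [ 0.5124 -0.0588  0.1106] baryaw,tz (np.float64(0.28731536093763577), array([-2.e-04, -8.e-04, -1.e+00])) F [ 3.04 -4.45 -2.49] M [-1.68 -0.83  0.13] g 0.148 q [ 0.27  0.23 -0.51  0.   -0.83 -1.55]
dial 0.4373 Mz 0.13 tau6 -0.043
```

>>> {"fn": "servo_tool", "kwargs": {
  "series": [
    {"claw":0,"slide":[0,0,0],"angular":[0,0,-0.004]},
    {"claw":0,"slide":[0,0,0],"angular":[0,0,-0.004]},
    {"claw":0,"slide":[0,0,0],"angular":[0,0,-0.004]},
    {"claw":0,"slide":[0,0,0],"angular":[0,0,-0.004]},
    {"claw":0,"slide":[0,0,0],"angular":[0,0,-0.004]},
    {"claw":0,"slide":[0,0,0],"angular":[0,0,-0.004]},
    {"claw":0,"slide":[0,0,0],"angular":[0,0,-0.004]},
    {"claw":0,"slide":[0,0,0],"angular":[0,0,-0.004]},
    {"claw":0,"slide":[0,0,0],"angular":[0,0,-0.004]},
    {"claw":0,"slide":[0,0,0],"angular":[0,0,-0.004]}
  ]
}}

```text
time_s: 16.05
eef_pos: [0.5124, -0.0588, 0.1106]
tool_rot: [-0.123, 0.992, -0.0, -0.0]
force: [1.8, -4.0, -1.4]
gripper_width: 0.143
```

```bash
python3 m.py
```

```text
t 16.05 pos [ 0.5124 -0.0588  0.1106] baryaw,tz (np.float64(0.24735178531001134), array([-2.e-04, -7.e-04, -1.e+00])) F [ 1.78 -3.98 -1.41] M [-1.688 -0.756  0.073] g 0.143 q [ 0.27  0.23 -0.51  0.   -0.83 -1.59]
dial 0.3974 Mz 0.073 tau6 -0.046
```

>>> {"fn": "servo_tool", "kwargs": {
  "series": [
    {"claw":0,"slide":[0,0,0],"angular":[0,0,-0.004]},
    {"claw":0,"slide":[0,0,0],"angular":[0,0,-0.004]},
    {"claw":0,"slide":[0,0,0],"angular":[0,0,-0.004]},
    {"claw":0,"slide":[0,0,0],"angular":[0,0,-0.004]},
    {"claw":0,"slide":[0,0,0],"angular":[0,0,-0.004]},
    {"claw":0,"slide":[0,0,0],"angular":[0,0,-0.004]},
    {"claw":0,"slide":[0,0,0],"angular":[0,0,-0.004]},
    {"claw":0,"slide":[0,0,0],"angular":[0,0,-0.004]},
    {"claw":0,"slide":[0,0,0],"angular":[0,0,-0.004]},
    {"claw":0,"slide":[0,0,0],"angular":[0,0,-0.004]}
  ]
}}

```text
time_s: 17.05
eef_pos: [0.5124, -0.0587, 0.1106]
tool_rot: [-0.103, 0.995, -0.0, -0.0]
force: [1.6, -5.5, -2.5]
gripper_width: 0.148
```

```bash
python3 m.py
```

```text
t 17.05 pos [ 0.5124 -0.0587  0.1106] baryaw,tz (np.float64(0.20728385026949936), array([-2.e-04, -7.e-04, -1.e+00])) F [ 1.57 -5.52 -2.53] M [-1.683 -0.86   0.115] g 0.148 q [ 0.27  0.23 -0.51  0.   -0.83 -1.63]
dial 0.3573 Mz 0.115 tau6 -0.053
```

>>> {"fn": "servo_tool", "kwargs": {
  "series": [
    {"claw":0,"slide":[0,0,0],"angular":[0,0,-0.004]},
    {"claw":0,"slide":[0,0,0],"angular":[0,0,-0.004]},
    {"claw":0,"slide":[0,0,0],"angular":[0,0,-0.004]},
    {"claw":0,"slide":[0,0,0],"angular":[0,0,-0.004]},
    {"claw":0,"slide":[0,0,0],"angular":[0,0,-0.004]},
    {"claw":0,"slide":[0,0,0],"angular":[0,0,-0.004]},
    {"claw":0,"slide":[0,0,0],"angular":[0,0,-0.004]},
    {"claw":0,"slide":[0,0,0],"angular":[0,0,-0.004]},
    {"claw":0,"slide":[0,0,0],"angular":[0,0,-0.004]},
    {"claw":0,"slide":[0,0,0],"angular":[0,0,-0.004]}
  ]
}}

```text
time_s: 18.05
eef_pos: [0.5125, -0.0587, 0.1106]
tool_rot: [-0.084, 0.997, -0.0, -0.0]
force: [2.4, -4.2, -2.5]
gripper_width: 0.147
```

```bash
python3 m.py
```

```text
t 18.05 pos [ 0.5125 -0.0587  0.1106] baryaw,tz (np.float64(0.16722485959217814), array([-1.e-04, -6.e-04, -1.e+00])) F [ 2.38 -4.18 -2.45] M [-1.731 -0.756  0.107] g 0.147 q [ 0.27  0.23 -0.51  0.   -0.83 -1.67]
dial 0.3172 Mz 0.107 tau6 -0.061
```

>>> {"fn": "servo_tool", "kwargs": {
  "series": [
    {"claw":0,"slide":[0,0,0],"angular":[0,0,-0.004]},
    {"claw":0,"slide":[0,0,0],"angular":[0,0,-0.004]},
    {"claw":0,"slide":[0,0,0],"angular":[0,0,-0.004]},
    {"claw":0,"slide":[0,0,0],"angular":[0,0,-0.004]},
    {"claw":0,"slide":[0,0,0],"angular":[0,0,-0.004]},
    {"claw":0,"slide":[0,0,0],"angular":[0,0,-0.004]},
    {"claw":0,"slide":[0,0,0],"angular":[0,0,-0.004]},
    {"claw":0,"slide":[0,0,0],"angular":[0,0,-0.004]},
    {"claw":0,"slide":[0,0,0],"angular":[0,0,-0.004]},
    {"claw":0,"slide":[0,0,0],"angular":[0,0,-0.004]}
  ]
}}

```text
time_s: 19.05
eef_pos: [0.5124, -0.0586, 0.1105]
tool_rot: [-0.063, 0.998, -0.0, -0.0]
force: [2.4, -3.5, -2.1]
gripper_width: 0.146
```

```bash
python3 m.py
```

```text
t 19.05 pos [ 0.5124 -0.0586  0.1105] baryaw,tz (np.float64(0.12707467586260734), array([-2.e-04, -5.e-04, -1.e+00])) F [ 2.39 -3.52 -2.06] M [-1.704 -0.694 -0.075] g 0.146 q [ 0.27  0.23 -0.51  0.   -0.83 -1.71]
dial 0.2771 Mz -0.075 tau6 0.058
```

>>> {"fn": "servo_tool", "kwargs": {
  "series": [
    {"claw":0,"slide":[0,0,0],"angular":[0,0,-0.003]},
    {"claw":0,"slide":[0,0,0],"angular":[0,0,-0.003]},
    {"claw":0,"slide":[0,0,0],"angular":[0,0,-0.003]},
    {"claw":0,"slide":[0,0,0],"angular":[0,0,-0.003]},
    {"claw":0,"slide":[0,0,0],"angular":[0,0,-0.003]},
    {"claw":0,"slide":[0,0,0],"angular":[0,0,-0.003]},
    {"claw":0,"slide":[0,0,0],"angular":[0,0,-0.003]},
    {"claw":0,"slide":[0,0,0],"angular":[0,0,-0.003]},
    {"claw":0,"slide":[0,0,0],"angular":[0,0,-0.003]},
    {"claw":0,"slide":[0,0,0],"angular":[0,0,-0.003]}
  ]
}}

```text
time_s: 20.05
eef_pos: [0.5124, -0.0586, 0.1105]
tool_rot: [-0.048, 0.999, -0.0, -0.0]
force: [2.1, -4.7, -1.8]
gripper_width: 0.147
```

```bash
python3 m.py
```

```text
t 20.05 pos [ 0.5124 -0.0586  0.1105] baryaw,tz (np.float64(0.09696668172127376), array([-2.e-04, -4.e-04, -1.e+00])) F [ 2.08 -4.7  -1.81] M [-1.697 -0.736 -0.048] g 0.147 q [ 0.27  0.23 -0.51  0.   -0.83 -1.74]
dial 0.247 Mz -0.048 tau6 0.119
```

>>> {"fn": "servo_tool", "kwargs": {
  "series": [
    {"claw":0,"slide":[0,0,0],"angular":[0,0,-0.003]},
    {"claw":0,"slide":[0,0,0],"angular":[0,0,-0.003]},
    {"claw":0,"slide":[0,0,0],"angular":[0,0,-0.003]},
    {"claw":0,"slide":[0,0,0],"angular":[0,0,-0.003]},
    {"claw":0,"slide":[0,0,0],"angular":[0,0,-0.003]},
    {"claw":0,"slide":[0,0,0],"angular":[0,0,-0.003]},
    {"claw":0,"slide":[0,0,0],"angular":[0,0,-0.003]},
    {"claw":0,"slide":[0,0,0],"angular":[0,0,-0.003]},
    {"claw":0,"slide":[0,0,0],"angular":[0,0,-0.003]},
    {"claw":0,"slide":[0,0,0],"angular":[0,0,-0.003]}
  ]
}}

```text
time_s: 21.05
eef_pos: [0.5124, -0.0585, 0.1105]
tool_rot: [-0.034, 0.999, -0.0, -0.0]
force: [0.6, -4.5, -2.4]
gripper_width: 0.147
```

```bash
python3 m.py
```

```text
t 21.05 pos [ 0.5124 -0.0585  0.1105] baryaw,tz (np.float64(0.06712206534477438), array([-2.e-04, -4.e-04, -1.e+00])) F [ 0.65 -4.51 -2.36] M [-1.739 -0.715  0.054] g 0.147 q [ 0.27  0.23 -0.51  0.   -0.83 -1.77]
dial 0.2171 Mz 0.054 tau6 0.044
```

>>> {"fn": "servo_tool", "kwargs": {
  "series": [
    {"claw":0,"slide":[0,0,0],"angular":[0,0,-0.002]},
    {"claw":0,"slide":[0,0,0],"angular":[0,0,-0.002]},
    {"claw":0,"slide":[0,0,0],"angular":[0,0,-0.002]},
    {"claw":0,"slide":[0,0,0],"angular":[0,0,-0.002]},
    {"claw":0,"slide":[0,0,0],"angular":[0,0,-0.002]},
    {"claw":0,"slide":[0,0,0],"angular":[0,0,-0.002]},
    {"claw":0,"slide":[0,0,0],"angular":[0,0,-0.002]},
    {"claw":0,"slide":[0,0,0],"angular":[0,0,-0.002]},
    {"claw":0,"slide":[0,0,0],"angular":[0,0,-0.002]},
    {"claw":0,"slide":[0,0,0],"angular":[0,0,-0.002]}
  ]
}}

```text
time_s: 22.05
eef_pos: [0.5124, -0.0585, 0.1105]
tool_rot: [-0.024, 1.0, -0.0, -0.0]
force: [1.5, -4.6, -2.2]
gripper_width: 0.142
```

```bash
python3 m.py
```

```text
t 22.05 pos [ 0.5124 -0.0585  0.1105] baryaw,tz (np.float64(0.04728260843508103), array([-2.e-04, -4.e-04, -1.e+00])) F [ 1.47 -4.56 -2.21] M [-1.771 -0.774  0.057] g 0.142 q [ 0.27  0.23 -0.51  0.   -0.83 -1.79]
dial 0.1973 Mz 0.057 tau6 -0.012
```

>>> {"fn": "servo_tool", "kwargs": {
  "series": [
    {"claw":0,"slide":[0,0,0],"angular":[0,0,-0.002]},
    {"claw":0,"slide":[0,0,0],"angular":[0,0,-0.002]},
    {"claw":0,"slide":[0,0,0],"angular":[0,0,-0.002]},
    {"claw":0,"slide":[0,0,0],"angular":[0,0,-0.002]},
    {"claw":0,"slide":[0,0,0],"angular":[0,0,-0.002]},
    {"claw":0,"slide":[0,0,0],"angular":[0,0,-0.002]},
    {"claw":0,"slide":[0,0,0],"angular":[0,0,-0.002]},
    {"claw":0,"slide":[0,0,0],"angular":[0,0,-0.002]},
    {"claw":0,"slide":[0,0,0],"angular":[0,0,-0.002]},
    {"claw":0,"slide":[0,0,0],"angular":[0,0,-0.002]}
  ]
}}

```text
time_s: 23.05
eef_pos: [0.5124, -0.0585, 0.1105]
tool_rot: [-0.014, 1.0, -0.0, -0.0]
force: [2.4, -4.8, -2.0]
gripper_width: 0.147
```

```bash
python3 m.py
```

```text
t 23.05 pos [ 0.5124 -0.0585  0.1105] baryaw,tz (np.float64(0.02737660151811827), array([-2.e-04, -3.e-04, -1.e+00])) F [ 2.44 -4.82 -2.01] M [-1.791 -0.653  0.035] g 0.147 q [ 0.27  0.23 -0.51  0.   -0.83 -1.81]
dial 0.1774 Mz 0.035 tau6 -0.046
```

>>> {"fn": "servo_tool", "kwargs": {
  "series": [
    {"claw":0,"slide":[0,0,0],"angular":[0,0,-0.002]},
    {"claw":0,"slide":[0,0,0],"angular":[0,0,-0.002]},
    {"claw":0,"slide":[0,0,0],"angular":[0,0,-0.002]},
    {"claw":0,"slide":[0,0,0],"angular":[0,0,-0.002]},
    {"claw":0,"slide":[0,0,0],"angular":[0,0,-0.002]},
    {"claw":0,"slide":[0,0,0],"angular":[0,0,-0.002]},
    {"claw":0,"slide":[0,0,0],"angular":[0,0,-0.002]},
    {"claw":0,"slide":[0,0,0],"angular":[0,0,-0.002]},
    {"claw":0,"slide":[0,0,0],"angular":[0,0,-0.002]},
    {"claw":0,"slide":[0,0,0],"angular":[0,0,-0.002]}
  ]
}}

```text
time_s: 24.05
eef_pos: [0.5124, -0.0585, 0.1106]
tool_rot: [-0.004, 1.0, -0.0, -0.0]
force: [0.3, -5.0, -2.5]
gripper_width: 0.147
```

```bash
python3 m.py
```

```text
t 24.05 pos [ 0.5124 -0.0585  0.1106] baryaw,tz (np.float64(0.0074323204462738435), array([-1.e-04, -3.e-04, -1.e+00])) F [ 0.27 -4.99 -2.51] M [-1.752 -0.677  0.149] g 0.147 q [ 0.27  0.23 -0.51  0.   -0.83 -1.83]
dial 0.1574 Mz 0.149 tau6 -0.108
```

>>> {"fn": "servo_tool", "kwargs": {
  "series": [
    {"claw":0,"slide":[0,0,0],"angular":[0,0,-0.002]},
    {"claw":0,"slide":[0,0,0],"angular":[0,0,-0.002]},
    {"claw":0,"slide":[0,0,0],"angular":[0,0,-0.002]},
    {"claw":0,"slide":[0,0,0],"angular":[0,0,-0.002]},
    {"claw":0,"slide":[0,0,0],"angular":[0,0,-0.002]},
    {"claw":0,"slide":[0,0,0],"angular":[0,0,-0.002]},
    {"claw":0,"slide":[0,0,0],"angular":[0,0,-0.002]},
    {"claw":0,"slide":[0,0,0],"angular":[0,0,-0.002]},
    {"claw":0,"slide":[0,0,0],"angular":[0,0,-0.002]},
    {"claw":0,"slide":[0,0,0],"angular":[0,0,-0.002]}
  ]
}}

```text
time_s: 25.05
eef_pos: [0.5124, -0.0584, 0.1106]
tool_rot: [0.006, 1.0, -0.0, -0.0]
force: [1.5, -4.0, -2.8]
gripper_width: 0.144
```

```bash
python3 m.py
```

```text
t 25.05 pos [ 0.5124 -0.0584  0.1106] baryaw,tz (np.float64(-0.012400254016945667), array([-1.e-04, -3.e-04, -1.e+00])) F [ 1.52 -3.96 -2.79] M [-1.786 -0.772  0.177] g 0.144 q [ 0.27  0.23 -0.51  0.   -0.83 -1.85]
dial 0.1376 Mz 0.177 tau6 -0.171
```

>>> {"fn": "servo_tool", "kwargs": {
  "series": [
    {"claw":0,"slide":[0,0,0],"angular":[0,0,-0.002]},
    {"claw":0,"slide":[0,0,0],"angular":[0,0,-0.002]},
    {"claw":0,"slide":[0,0,0],"angular":[0,0,-0.002]},
    {"claw":0,"slide":[0,0,0],"angular":[0,0,-0.002]},
    {"claw":0,"slide":[0,0,0],"angular":[0,0,-0.002]},
    {"claw":0,"slide":[0,0,0],"angular":[0,0,-0.002]},
    {"claw":0,"slide":[0,0,0],"angular":[0,0,-0.002]},
    {"claw":0,"slide":[0,0,0],"angular":[0,0,-0.002]},
    {"claw":0,"slide":[0,0,0],"angular":[0,0,-0.002]},
    {"claw":0,"slide":[0,0,0],"angular":[0,0,0]}
  ]
}}

```text
time_s: 26.05
eef_pos: [0.5124, -0.0584, 0.1106]
tool_rot: [0.015, 1.0, -0.0, -0.0]
force: [1.7, -4.4, -1.4]
gripper_width: 0.142
```

```bash
python3 m.py
```

```text
t 26.05 pos [ 0.5124 -0.0584  0.1106] baryaw,tz (np.float64(-0.030353142464171867), array([-1.e-04, -3.e-04, -1.e+00])) F [ 1.68 -4.44 -1.39] M [-1.811 -0.756  0.251] g 0.142 q [ 0.27  0.23 -0.51  0.   -0.83 -1.87]
dial 0.1196 Mz 0.251 tau6 -0.28
```

Run:
```python
from h import *
for i in range(4):
    p=read_camera("wrist"); o=get_obs(); print(o["moment"][2].round(3),o["joint_torque"][5].round(3))
save(p,"w5")
```

```text
0.262 -0.26
0.269 -0.253
0.269 -0.251
0.301 -0.251
```

View pics/w5.png

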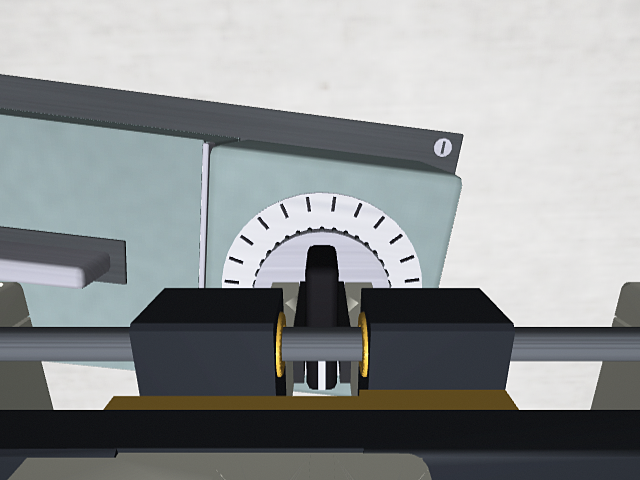

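>>> {"fn": "servo_tool", "kwargs": {
  "series": [
    {"claw":0.3,"slide":[0,0,0],"angular":[0,0,0]},
    {"claw":0.6,"slide":[0,0,0],"angular":[0,0,0]},
    {"claw":0.8,"slide":[0,0,0],"angular":[0,0,0]},
    {"claw":1,"slide":[0,0,0],"angular":[0,0,0]},
    {"claw":1,"slide":[0,0,0],"angular":[0,0,0]},
    {"claw":1,"slide":[0,0,0],"angular":[0,0,0]},
    {"claw":1,"slide":[0,0,0.01],"angular":[0,0,0]},
    {"claw":1,"slide":[0,0,0.02],"angular":[0,0,0]},
    {"claw":1,"slide":[0,0,0.02],"angular":[0,0,0]},
    {"claw":1,"slide":[0,0,0.02],"angular":[0,0,0]}
  ]
}}

```text
time_s: 27.25
eef_pos: [0.5125, -0.0583, 0.1821]
tool_rot: [0.015, 1.0, -0.0, 0.0]
force: [-0.0, -0.0, -0.1]
gripper_width: 0.972
```

Run:
```python
from h import *
st()
p=read_camera("wrist"); save(p,"w6")
```

```text
t 27.25 pos [ 0.5125 -0.0583  0.1821] baryaw,tz (np.float64(-0.03042416963131056), array([ 4.e-04, -0.e+00, -1.e+00])) F [-0.04 -0.01 -0.11] M [-0.035 -0.145  0.028] g 0.972 q [ 0.27  0.15 -0.42  0.   -1.   -1.87]
```

View pics/w6.png

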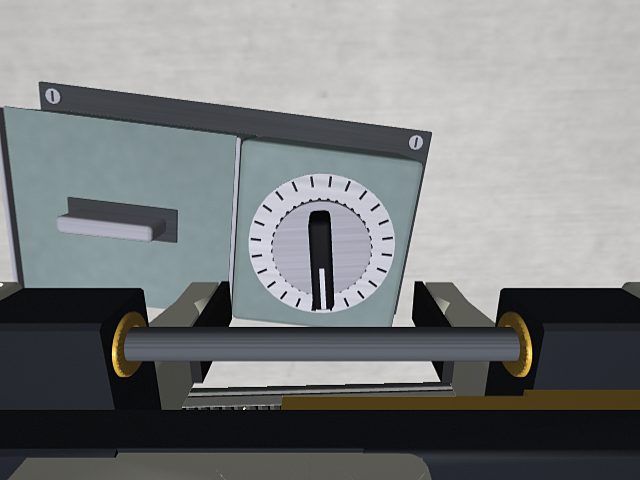

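>>> {"fn": "servo_tool", "kwargs": {
  "series": [
    {"claw":1,"slide":[-0.0013,-0.0091,0],"angular":[0,0,0.097]},
    {"claw":1,"slide":[-0.0013,-0.0091,0],"angular":[0,0,0.097]},
    {"claw":1,"slide":[-0.0013,-0.0091,0],"angular":[0,0,0.097]},
    {"claw":1,"slide":[-0.0013,-0.0091,0],"angular":[0,0,0.097]},
    {"claw":1,"slide":[-0.0013,-0.0091,0],"angular":[0,0,0.097]},
    {"claw":1,"slide":[-0.0013,-0.0091,0],"angular":[0,0,0.097]},
    {"claw":1,"slide":[-0.0013,-0.0091,0],"angular":[0,0,0.097]},
    {"claw":1,"slide":[-0.0013,-0.0091,0],"angular":[0,0,0.097]},
    {"claw":1,"slide":[-0.0013,-0.0091,0],"angular":[0,0,0.097]},
    {"claw":1,"slide":[-0.0013,-0.0091,0],"angular":[0,0,0.097]}
  ]
}}

```text
time_s: 28.3
eef_pos: [0.4994, -0.1497, 0.1812]
tool_rot: [-0.454, 0.891, -0.0, 0.0]
force: [-0.5, 0.1, -0.3]
gripper_width: 1.003
```

>>> {"fn": "servo_tool", "kwargs": {
  "series": [
    {"claw":1,"slide":[-0.0013,-0.0091,0],"angular":[0,0,0.097]},
    {"claw":1,"slide":[-0.0013,-0.0091,0],"angular":[0,0,0.097]},
    {"claw":1,"slide":[-0.0013,-0.0091,0],"angular":[0,0,0.097]},
    {"claw":1,"slide":[-0.0013,-0.0091,0],"angular":[0,0,0.097]},
    {"claw":1,"slide":[-0.0013,-0.0091,0],"angular":[0,0,0.093]},
    {"claw":1,"slide":[0,0,-0.01],"angular":[0,0,0]},
    {"claw":1,"slide":[0,0,-0.015],"angular":[0,0,0]},
    {"claw":1,"slide":[0,0,-0.015],"angular":[0,0,0]},
    {"claw":1,"slide":[0,0,0],"angular":[0,0,0]},
    {"claw":1,"slide":[0,0,0],"angular":[0,0,0]}
  ]
}}

```text
time_s: 29.3
eef_pos: [0.4929, -0.1946, 0.1405]
tool_rot: [-0.652, 0.759, 0.0, -0.0]
force: [0.0, -0.2, 1.3]
gripper_width: 1.003
```

Run:
```python
from h import *
st()
p=read_camera("wrist"); save(p,"w7")
p=read_camera("scene"); cv2.imwrite('pics/s7.png',cv2.resize(p["image"][60:240,220:460,::-1],None,fx=3.3,fy=3.3))
```

```text
t 29.3 pos [ 0.4929 -0.1946  0.1405] baryaw,tz (np.float64(1.4192312565626932), array([-8.e-04, -2.e-04, -1.e+00])) F [ 0.04 -0.15  1.29] M [ 0.05   0.093 -0.023] g 1.003 q [-0.01  0.22 -0.45  0.   -0.91 -0.15]
```

View pics/w7.png

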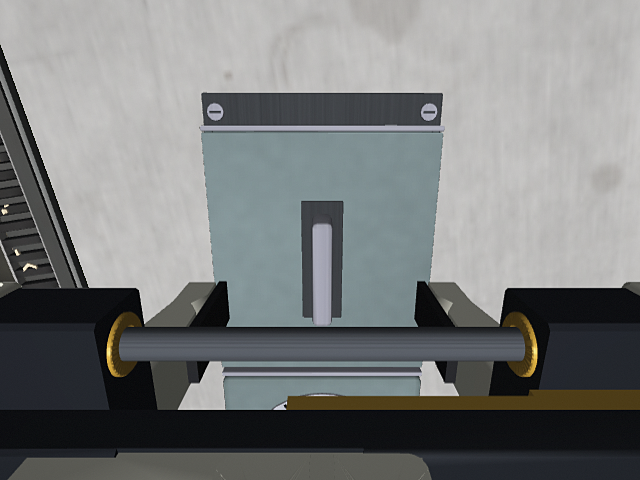

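View pics/s7.png

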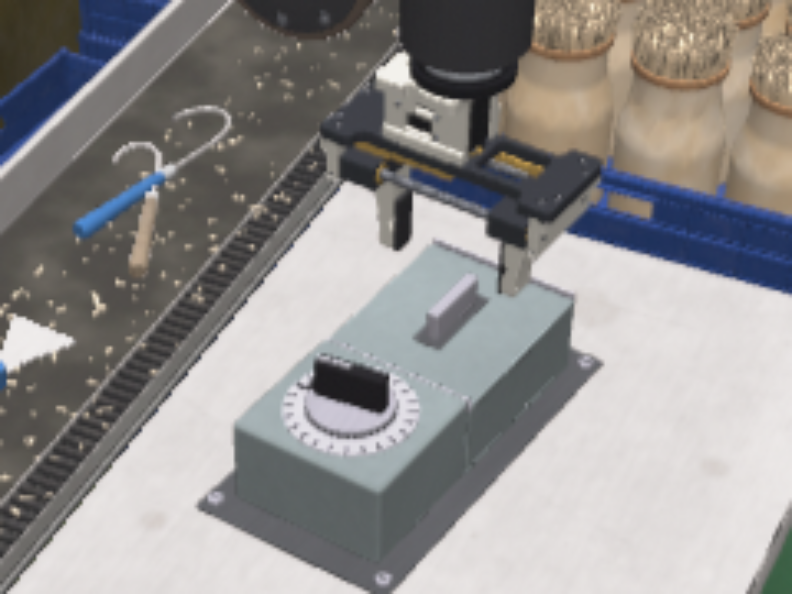

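>>> {"fn": "servo_tool", "kwargs": {
  "series": [
    {"claw":1,"slide":[0,0,-0.012],"angular":[0,0,0]},
    {"claw":1,"slide":[0,0,-0.012],"angular":[0,0,0]},
    {"claw":0.8,"slide":[0,0,-0.01],"angular":[0,0,0]},
    {"claw":0.6,"slide":[0,0,-0.007],"angular":[0,0,0]},
    {"claw":0.4,"slide":[0,0,-0.003],"angular":[0,0,0]},
    {"claw":0.2,"slide":[0,0,0],"angular":[0,0,0]},
    {"claw":0.15,"slide":[0,0,0],"angular":[0,0,0]},
    {"claw":0.15,"slide":[0,0,0],"angular":[0,0,0]},
    {"claw":0.15,"slide":[0,0,0],"angular":[0,0,0]},
    {"claw":0.15,"slide":[0,0,0],"angular":[0,0,0]}
  ],
  "grip_force": 20
}}

```text
time_s: 30.4
eef_pos: [0.4931, -0.1948, 0.0969]
tool_rot: [-0.652, 0.758, -0.0, 0.0]
force: [0.3, 0.1, -0.9]
gripper_width: 0.335
```

>>> {"fn": "servo_tool", "kwargs": {
  "series": [
    {"claw":0.14,"slide":[0,0,0],"angular":[0,0,0]},
    {"claw":0.0,"slide":[0,0,0],"angular":[0,0,0]},
    {"claw":0.0,"slide":[0,0,0],"angular":[0,0,0]},
    {"claw":0.0,"slide":[0,0,0],"angular":[0,0,0]},
    {"claw":0,"slide":[0,0,0],"angular":[0,0,0]},
    {"claw":0,"slide":[0,0,0],"angular":[0,0,0]},
    {"claw":0,"slide":[0.002,-0.0003,0],"angular":[0,0,0]},
    {"claw":0,"slide":[0.002,-0.0003,0],"angular":[0,0,0]},
    {"claw":0,"slide":[0.002,-0.0003,0],"angular":[0,0,0]},
    {"claw":0,"slide":[0.002,-0.0003,0],"angular":[0,0,0]}
  ]
}}

```text
time_s: 31.4
eef_pos: [0.5011, -0.196, 0.0966]
tool_rot: [-0.652, 0.758, -0.0, -0.0]
force: [-2.8, 0.2, 4.2]
gripper_width: 0.12
```

```bash
python3 m.py
```

```text
t 31.4 pos [ 0.5011 -0.196   0.0966] baryaw,tz (np.float64(1.420504093662264), array([-0.e+00, -1.e-04, -1.e+00])) F [-2.77  0.22  4.25] M [ 0.352  0.79  -0.029] g 0.12 q [-0.01  0.28 -0.48  0.   -0.81 -0.14]
dial 1.5705 Mz -0.029 tau6 0.045
```

>>> {"fn": "servo_tool", "kwargs": {
  "series": [
    {"claw":0,"slide":[0.0068,-0.001,0],"angular":[0,0,0]},
    {"claw":0,"slide":[0.0068,-0.001,0],"angular":[0,0,0]},
    {"claw":0,"slide":[0.0068,-0.001,0],"angular":[0,0,0]},
    {"claw":0,"slide":[0.0068,-0.001,0],"angular":[0,0,0]},
    {"claw":0,"slide":[0.0068,-0.001,0],"angular":[0,0,0]},
    {"claw":0,"slide":[0.0068,-0.001,0],"angular":[0,0,0]},
    {"claw":0,"slide":[0.0068,-0.001,0],"angular":[0,0,0]},
    {"claw":0,"slide":[0.0068,-0.001,0],"angular":[0,0,0]},
    {"claw":0,"slide":[0.0068,-0.001,0],"angular":[0,0,0]},
    {"claw":0,"slide":[0.0068,-0.001,0],"angular":[0,0,0]}
  ]
}}

```text
time_s: 32.4
eef_pos: [0.5694, -0.2064, 0.0966]
tool_rot: [-0.652, 0.758, -0.0, -0.0]
force: [-2.4, -4.9, 4.7]
gripper_width: 0.123
```

>>> {"fn": "servo_tool", "kwargs": {
  "series": [
    {"claw":0,"slide":[0.001,-0.00015,0],"angular":[0,0,0]},
    {"claw":0,"slide":[0.001,-0.00015,0],"angular":[0,0,0]},
    {"claw":0,"slide":[0.001,-0.00015,0],"angular":[0,0,0]},
    {"claw":0,"slide":[0.001,-0.00015,0],"angular":[0,0,0]},
    {"claw":0,"slide":[0.001,-0.00015,0],"angular":[0,0,0]},
    {"claw":0,"slide":[0.0005,0,0],"angular":[0,0,0]},
    {"claw":0,"slide":[0.0005,0,0],"angular":[0,0,0]},
    {"claw":0,"slide":[0.0005,0,0],"angular":[0,0,0]},
    {"claw":0,"slide":[0.0005,0,0],"angular":[0,0,0]},
    {"claw":0,"slide":[0,0,0],"angular":[0,0,0]}
  ]
}}

```text
time_s: 33.4
eef_pos: [0.5761, -0.2074, 0.0966]
tool_rot: [-0.652, 0.758, -0.0, -0.0]
force: [-2.7, -5.7, 4.1]
gripper_width: 0.123
```

```bash
python3 m.py
```

```text
t 33.4 pos [ 0.5761 -0.2074  0.0966] baryaw,tz (np.float64(1.4204666875554617), array([-2.e-04, -8.e-04, -1.e+00])) F [-2.65 -5.75  4.11] M [-2.156  1.094  0.018] g 0.123 q [-0.03  0.39 -0.31  0.   -0.87 -0.12]
dial 1.5705 Mz 0.018 tau6 0.051
```

>>> {"fn": "servo_tool", "kwargs": {
  "series": [
    {"claw":0,"slide":[0.0005,-0.0002,0],"angular":[0,0,0]},
    {"claw":0,"slide":[0.0005,-0.0002,0],"angular":[0,0,0]},
    {"claw":0,"slide":[0.0005,-0.0002,0],"angular":[0,0,0]},
    {"claw":0,"slide":[0.0005,0,0],"angular":[0,0,0]},
    {"claw":0,"slide":[0,0,0],"angular":[0,0,0]},
    {"claw":0,"slide":[0,0,0],"angular":[0,0,0]},
    {"claw":0,"slide":[0,0,0],"angular":[0,0,0]},
    {"claw":0,"slide":[0,0,0],"angular":[0,0,0]},
    {"claw":0,"slide":[0,0,0],"angular":[0,0,0]},
    {"claw":0,"slide":[0,0,0],"angular":[0,0,0]}
  ]
}}

```text
time_s: 34.4
eef_pos: [0.5769, -0.2076, 0.0966]
tool_rot: [-0.652, 0.758, 0.001, -0.001]
force: [-7.5, -2.0, 8.2]
gripper_width: 0.121
```

```bash
python3 m.py
```

```text
t 34.4 pos [ 0.5769 -0.2076  0.0966] baryaw,tz (np.float64(1.4202607121985653), array([-2.3e-03, -1.0e-04, -1.0e+00])) F [-7.51 -1.98  8.24] M [-1.04   2.561  0.063] g 0.121 q [-0.03  0.39 -0.31  0.   -0.88 -0.12]
dial 1.5703 Mz 0.063 tau6 0.045
```

>>> {"fn": "servo_tool", "kwargs": {
  "series": [
    {"claw":0.1,"slide":[0.0003,0,0],"angular":[0,0,0]},
    {"claw":0.3,"slide":[0,0,0],"angular":[0,0,0]},
    {"claw":0.5,"slide":[0,0,0],"angular":[0,0,0]},
    {"claw":0.5,"slide":[0,0,0],"angular":[0,0,0]},
    {"claw":0.5,"slide":[0,0,0],"angular":[0,0,0]},
    {"claw":0.5,"slide":[0,0,0.015],"angular":[0,0,0]},
    {"claw":0.5,"slide":[0,0,0.025],"angular":[0,0,0]},
    {"claw":0.5,"slide":[0,0,0.03],"angular":[0,0,0]},
    {"claw":0.5,"slide":[0,0,0.03],"angular":[0,0,0]},
    {"claw":0.5,"slide":[0,0,0.02],"angular":[0,0,0]}
  ]
}}

```text
time_s: 35.4
eef_pos: [0.5791, -0.2073, 0.2189]
tool_rot: [-0.652, 0.758, -0.001, 0.001]
force: [-0.4, -0.1, -0.0]
gripper_width: 0.496
```

>>> {"fn": "servo_tool", "kwargs": {
  "series": [
    {"claw":0.5,"slide":[-0.015,-0.03,0],"angular":[0,0,0]},
    {"claw":0.5,"slide":[-0.015,-0.03,0],"angular":[0,0,0]},
    {"claw":0.5,"slide":[-0.015,-0.03,0],"angular":[0,0,0]},
    {"claw":0.5,"slide":[-0.015,-0.03,0],"angular":[0,0,0]},
    {"claw":0.5,"slide":[-0.015,-0.03,0],"angular":[0,0,0]},
    {"claw":0.5,"slide":[-0.015,-0.03,0],"angular":[0,0,0]},
    {"claw":0.5,"slide":[-0.015,-0.03,0],"angular":[0,0,0]},
    {"claw":0.5,"slide":[-0.015,-0.03,0],"angular":[0,0,0]},
    {"claw":0.5,"slide":[0,0,0],"angular":[0,0,0]},
    {"claw":0.5,"slide":[0,0,0],"angular":[0,0,0]}
  ]
}}

```text
time_s: 36.4
eef_pos: [0.4578, -0.4478, 0.2162]
tool_rot: [-0.651, 0.759, 0.0, 0.0]
force: [0.1, -0.2, 1.2]
gripper_width: 0.5
```

Run:
```python
from h import *
st()
p=read_camera("top"); cv2.imwrite('pics/t8.png',cv2.resize(p["image"][100:320,300:580,::-1],None,fx=2.7,fy=2.7))
for q in ('lid_bar','dial_top','tape_roll','bottle_cap','collar'):
    for d in find_in(p,q)[:1]: print(q,round(d["score"],2),np.round(d["location"],1),at_z(p,d["location"],Z[q]).round(4))
p=read_camera("scene"); save(p,'s8'); print('bar expected scene',proj(p,(.493+.0845,-.1945-.0125,.0985)))
```

```text
t 36.4 pos [ 0.4578 -0.4478  0.2162] baryaw,tz (np.float64(1.4188181542250087), array([-2.e-04,  4.e-04, -1.e+00])) F [ 0.14 -0.18  1.17] M [0.06  0.082 0.003] g 0.5 q [-0.47  0.32 -0.11 -0.   -1.14  0.32]
lid_bar 0.74 [201.9 298.8] [0.3349 0.3175 0.0985]
dial_top 0.57 [405.9 199.9] [ 0.511  -0.0469  0.121 ]
tape_roll 0.92 [171.2 217. ] [0.491  0.3997 0.03  ]
bottle_cap 0.59 [202.6 298. ] [0.3317 0.3379 0.015 ]
collar 0.89 [182.  146.9] [0.6321 0.3821 0.03  ]
bar expected scene [328.25275463 136.64259072]
```

View pics/t8.png

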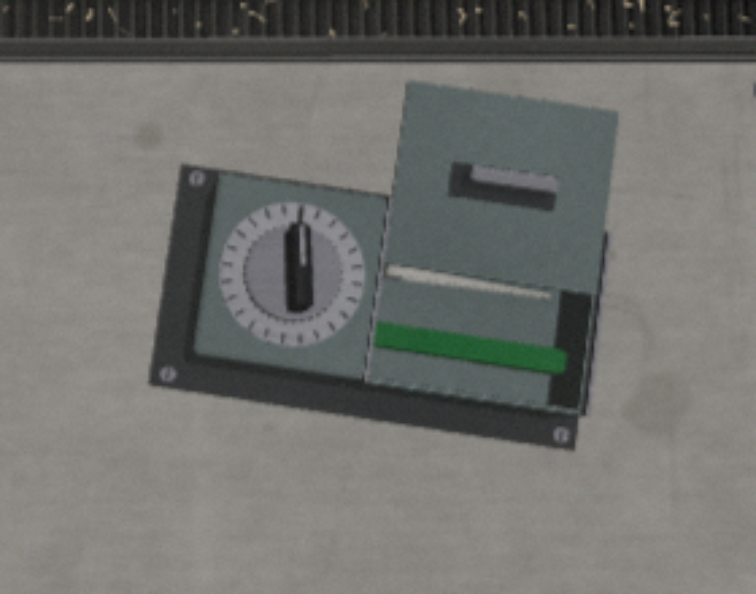

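View pics/s8.png

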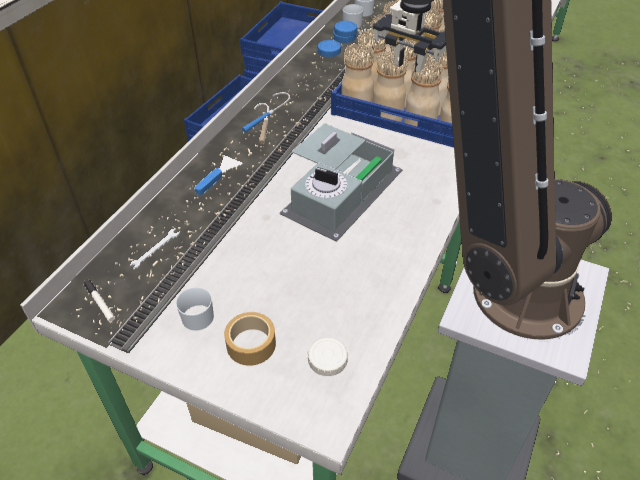

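>>> {"fn": "servo_tool", "kwargs": {
  "series": [
    {"claw":0.5,"slide":[0,0.01,0.02],"angular":[0,0,0]},
    {"claw":0.5,"slide":[0,0.01,0.02],"angular":[0,0,0]},
    {"claw":0.5,"slide":[0,0.01,0.02],"angular":[0,0,0]},
    {"claw":0.5,"slide":[0,0.01,0.01],"angular":[0,0,0]},
    {"claw":0.5,"slide":[0,0.01,0],"angular":[0,0,0]},
    {"claw":0.5,"slide":[0,0,0],"angular":[0,0,0]},
    {"claw":0.5,"slide":[0,0,0],"angular":[0,0,0]},
    {"claw":0.5,"slide":[0,0,0],"angular":[0,0,0]},
    {"claw":0.5,"slide":[0,0,0],"angular":[0,0,0]},
    {"claw":0.5,"slide":[0,0,0],"angular":[0,0,0]}
  ]
}}

```text
time_s: 37.75
eef_pos: [0.4581, -0.3976, 0.286]
tool_rot: [-0.652, 0.758, 0.0, -0.0]
force: [-0.0, 0.3, -0.5]
gripper_width: 0.502
```

Run:
```python
from h import *
st(); print(close_job())
```

```text
t 37.75 pos [ 0.4581 -0.3976  0.286 ] baryaw,tz (np.float64(1.4200513211241992), array([-9.e-04,  4.e-04, -1.e+00])) F [-0.02  0.3  -0.49] M [ 0.063  0.096 -0.078] g 0.502 q [-0.39  0.22 -0.08  0.   -1.27  0.24]
the job is handed in; nothing more can be done
None
```

The store is open, and I handed the job in at 37.75 s.

- **Dial:** I turned it right to about -0.52 rad and rested, then left to about +0.78 rad and rested. Coming slowly right, I felt the bolt tug from about +0.28 rad and stopped against it at about +0.12 rad. The wrist moment there was about 0.27 N m, with about 0.12–0.14 N m of that friction, so I put the spindle torque at roughly 0.15–0.35 N m, under the 0.49 limit.
- **Lid:** I let go of the dial and slid the lid by its bar to its end stop. It moved about 85 mm, with the force rising to 7.5 N at the stop. I then let go and backed away, and the last wrist force was near zero.

**Last checks:**
- The top and scene pictures show the lid open.
- The tape roll, bottle cap and collar are where they were, within a few mm of detector scatter.
- In the top picture the network missed the lid bar and marked the bottle cap instead. I took the bar's position from the picture and the arm's travel.
- The cameras disagreed on the store's yaw by about 0.02 rad, so the dial angles carry that error, well inside the 0.11 allowed.

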